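Slide a radio module along the rail into its programming nest and lock it

TASK

Load the radio module into the programming nest: with the fingertips push it back until it lies flat against the steel rail, then, keeping it against the rail, slide it along into the corner pocket, under the lip of the contact block, until it is fully home against the contacts. Then push the keeper round by its upright post as far as it goes, so that its nose shuts in behind the module. Only touch and push: do not lift or carry the module at any time, and leave the other things on the desk where they are.

Things in the scene. Friction and masses are not known exactly. Their poses are not given: they have to be found in the camera images.
- nest: Programming nest: fixed aluminium plate, 130 (x) by 240 mm (y, from -125 to +115 mm), top 12 mm above the desk; all of it lower than 46 mm. Origin on the desk, midway across x. Its +x points across the plate to the steel rail along the far side, +y along the rail to the black contact block at the pocket end, z up. All 'nest' coordinates below are in this frame, in mm.
- rail: The steel rail on the nest's plate, 12 x 195 x 9 mm; origin at the middle of its underside, y along its length. Its working face is at nest x = 46 (6 mm from its origin, looking to -x), from y = -115 to 80; its top is 21 mm above the desk.
- module: The radio module, loose on the plate: green board 38 (x) by 48 (y) by 3 mm covered edge to edge by a flat steel shield can, 10 mm high in all; 60 g, so it can tip up if squeezed hard; friction about 0.6. Origin at the centre of its underside. x is to face the rail, y to run along it to the pocket; at the start it is up to 17 degrees askew, its centre 15 to 39 mm short of its place at the rail, nest y = -80 to -55.
- pocket_home (a point): Where the centre of the module's underside lies when fully home: nest x = 27, y = 56, z = 12, on the plate's top; its trailing edge is then at y = 32. Against the rail but short of home its centre has the same x = 27.
- contact_face (a point): Middle of the contact face that ends the pocket, at the plate's top: nest x = 27, y = 80. The black contact block behind it (x = -12 to 58, y = 80 to 108) stands 18 mm above the plate; its lip overhangs the pocket 8 mm (y = 72 to 80), 12.5 mm above the plate. A pin header behind reaches y = 116.
- guide_nose (a point): Centre of the round lead-in (8 mm diameter, plate level) of the pocket's front guide: nest x = 2, y = 58. The guide is a bar 8 mm wide and 7 mm high that runs from y = 54 to 80, parallel to the rail and 40 mm from it (inner face x = 6).
- keeper (a joint): Turn of the keeper, rad: an L-shaped steel lever 6 mm thick, top 19.5 mm above the desk, with a 32 mm nose and, square to it, a handle arm with a post. 0 (starts -0.3 to 0.2): nose along nest -y, handle to -x, pocket open. Grows anticlockwise from above to its stop at 1.57: nose towards the rail, 1.5 mm behind a module that is home, handle to -y. Friction: about 1 N at the post. Range from -0.35.
- keeper_pivot (a point): Keeper's vertical pivot axis: nest x = -12, y = 26, at the plate's top. The keeper's post stands 46 mm from it, and with the keeper turned by a it is at nest x = -12 - 46 cos a, y = 26 - 46 sin a.
- keeper_post (a point): Point on the axis of the keeper's upright black post (about 11 mm diameter), half-way up its free length, 35.5 mm above the desk. The post's top is 45.5 mm above the desk.
- adapter: Bystander: small white power brick 34 x 58 x 26 mm, loose on the desk near the nest; origin under its centre.
- usb_camera: Bystander: silver camera head 56 x 66 x 26 mm, loose on the desk near the nest; origin under its centre.
- flux_syringe: Bystander: pale syringe 104 x 21 x 21 mm, lying loose on the desk by the -y end of the nest; origin under its centre, x along it.
- copper_braid: Bystander: copper-coloured bobbin of desoldering braid with a loose end, 55 x 84 x 13 mm, loose on the desk by the +y end of the nest; origin under its centre.
- glue_stick: Bystander: yellow glue pen standing on its foot, 24 mm diameter, 138 mm tall, at the left; origin under it.
- screw_tin: Bystander: round aluminium tin 51 mm diameter, 19 mm high, at the right; origin under it.
There are look-alikes about, which are no part of the job. There is more than one size of the module; the job needs the largest.

How it is judged:
By the outcome, as a careful person would: the job done as asked, in the order asked, and still so for the second after the job is handed in, with the robot touching nothing.
It also fails if it takes over 64 s, if anything falls off the work surface, if the arm or the gripper's body presses on something with over 40 N, if the wrist force passes 120 N, or if a joint passes its speed limit or range.

ROBOT

A 7-joint arm with a two-finger parallel gripper is mounted at the origin on a cart in front of the work surface, level with it; the furniture and walls round the work are solid. World frame = base frame: x ahead of the robot, y to its left, z up, the work surface at z = 0. Lengths are in m, angles in rad, forces in N, time in s.
With the tool pointing down it reaches from about 0.425 to 0.925 m from the base axis. Payload 6.8 kg.
Tool frame: the origin (TCP) lies on the mounting face of the last link; the fingertips stand 173 mm ahead of it and the grasp point (between the pads) lies 155 mm ahead of it; z points along the fingers, y is the line along which they close (so a half turn about z gives the same grasp; the last joint's range is limited). The gripper opens to 85 mm and grips with 20 to 120 N. Pads are 22 mm wide; open, the fingers measure 114 mm over their backs; the gripper's body (76 mm by 85 mm) begins 54 mm behind the grasp point. The pads swing forward as they close: fully open they stand 13 mm farther back than shut.
Start: joints at [-1.276, 0.477, 0.022, 1.555, -0.011, 1.109, -0.083], TCP at [0.265, 0.621, 0.405] pointing down, gripper open.
Joint ranges: [-2.96, 2.96], [-0.34, 2.1], [-1.41, 1.46], [0.24, 2.44], [-1.37, 4.51], [0.17, 1.92], [-2.96, 2.96]. Speed limits (rad/s): [2.39, 2.39, 3.14, 3.14, 3.14, 3.14, 3.14].

INTERFACE

Orientations are given as a unit quaternion [w, x, y, z].
In Python, from station import bot gives the robot as it stands. The module is installed in compiled form; this text tells all that it offers.
- The arm moves only by the shell command python3 -m pendant 'ROWS' [FORCE]. ROWS is JSON, a list of rows, each a list of 5 numbers: the finger opening in m, from 0 to 0.0854, then the shift along the tool's x, y, z in m, then the turn about the tool's z in degrees. In form: [[jaw, x, y, z, yaw], ...]. A call has 1 to 12 rows; each row shifts and turns the commanded pose from where the row before left it, along the tool's axes as they then stand; what a row does not reach is not made up. A row lasts 1/12 s, in which the tool goes at most 41.7 mm and 7.16 degrees, less where a joint would pass 70% of its speed; a pose out of reach is approached as far as the arm can. A call with a gripper value outside its range is refused whole. The fingers move at their own pace and stop on an object; FORCE is the grip in N (left out, the last holds). Time passes only in rows, so rows that do not move let the fingers close. It gives the time, the measured TCP pose, the force, the opening and the grip force at its end, in the units of the state.
- bot.get_obs(): the state, without advancing time (a new reading comes with each control period).
- bot.read_camera(name): name is "side" or "top" or "wrist"; returns (picture, depth): 400x640x3 uint8, blue, green, red; 400x640 float32, m along the optical axis (not along the pixel's ray), 0 where there is no reading.
- bot.camera_model(name): a dict with "intrinsics" (3x3 intrinsics, pixels), "R" (3x3) and "t" (3): a world point X has camera coordinates R X + t. Camera axes: x right, y down, z forward; pixel columns grow to the right and rows downward; lengths in m; the calibration is good to about 2 mm. A picture is of the moment at which its call begins: read the wrist's pose just before it. camera_model takes no time and is no camera call; for the wrist camera it gives the pose at the moment of the call.
- bot.hand_in(): hands the job in; it is judged then, once.
Trained networks look in the newest picture that a camera, given by its name, has taken for a name from the list of things; names that differ only in an ending like _2 or _b are one class to them, and where a whole thing is asked for, a point or a joint stands for the part that bears it (a point fixed in the world has none). Each returns a list of dicts, best first, with "score" (0 to 1); they miss things now and then, are a little off and sometimes report something else, mostly with a low value. They report only what shows in the picture. A call takes as long as a camera call. They do not tell look-alikes from the thing itself.
- bot.boxes_of(name, camera): "at" ([column, row] in pixels, amid what is visible of it).
- bot.trace(name, camera): "mask" (400x640 bool, what is visible of it) and "at" ([column, row] in pixels, amid what is visible of it).
- bot.pinpoint(name, camera): "at" ([column, row] in pixels: a listed point, or the origin of a listed thing).
The state is a dict: "t": time; "q": joint angles; "joint_vel": joint speeds; "joint_torque": joint torques, N m; "eef_pos": TCP position; "tool_rot": TCP orientation; "contact_force": force on the tool from outside, world axes, zero at the start; "torque": the same for the moment, N m; "gripper_width": opening from 0.0 (shut) to 1.0 (fully open); "grasp_force": force on a finger pad.
Only numpy, scipy, OpenCV 4.12 (cv2) and the standard library are available. Lean on these libraries where they do the work, as an engineer would, in place of code of your own. Each camera call takes 0.05 s, during which the arm holds its last target. There are 200 camera calls.

## Working session

There is one attempt and no reset: what is moved stays moved. The work goes in short steps, Python scripts to look and compute and a shell command to move; the robot and the scene stay as the last step left them, time stands still between calls to the robot, and variables do not carry over. Pictures are saved under pics/ and viewed, at most 13 in all, crops included, and the job is handed in when it is done.

```bash
mkdir -p pics; cat > h.py <<'E'
import numpy as np, cv2
from station import bot
def ray(cam,px,z,M=None):
    M=M or bot.camera_model(cam); K,R,t=[np.array(M[k]) for k in("intrinsics","R","t")]
    d=R.T@np.linalg.inv(K)@[px[0],px[1],1]; c=-R.T@t
    return c+d*(z-c[2])/d[2]
def proj(cam,X):
    M=bot.camera_model(cam); p=np.array(M["intrinsics"])@(np.array(M["R"])@X+np.array(M["t"])); return p[:2]/p[2]
E
python3 - <<'E'
from h import *
s=bot.get_obs(); print({k:np.round(v,3).tolist() for k,v in s.items()})
for c in("top","side"):
    im,d=bot.read_camera(c); cv2.imwrite(f"pics/{c}0.png",im)
    for n,z in(("module",.022),("nest",0),("rail",.012),("contact_face",.012),("guide_nose",.012),("keeper_pivot",.012),("keeper_post",.0355),("pocket_home",.012)):
        for r in bot.pinpoint(n,c)[:4]: print(c,n,round(r["score"],2),np.round(r["at"]),np.round(ray(c,r["at"],z if n!="module" else .012),3))
E
```

```text
{'t': 0.0, 'q': [-1.276, 0.478, 0.022, 1.556, -0.011, 1.109, -0.083], 'joint_vel': [0.001, -0.0, 0.001, -0.001, -0.001, -0.002, -0.0], 'joint_torque': [0.002, -59.645, 1.609, -28.118, 0.012, 0.009, -0.0], 'eef_pos': [0.264, 0.621, 0.404], 'tool_rot': [-0.0, 0.2, 0.98, -0.001], 'contact_force': [-0.29, -0.244, -0.163], 'torque': [0.093, -0.067, -0.028], 'grasp_force': 0.0, 'gripper_width': 0.999}
top module 0.72 [345. 260.] [ 0.424 -0.165  0.012]
top module 0.67 [326. 212.] [ 0.538 -0.123  0.012]
top module 0.61 [309. 266.] [ 0.411 -0.079  0.012]
top nest 0.9 [296. 210.] [ 0.545 -0.051  0.   ]
top rail 0.94 [308. 183.] [ 0.608 -0.079  0.012]
top contact_face 0.75 [264. 192.] [0.588 0.026 0.012]
top guide_nose 0.55 [275. 200.] [0.568 0.    0.012]
top keeper_pivot 0.78 [289. 210.] [ 0.543 -0.033  0.012]
top keeper_post 0.62 [278. 226.] [ 0.506 -0.009  0.035]
top keeper_post 0.51 [309. 185.] [ 0.6   -0.083  0.035]
side module 0.7 [312. 217.] [ 0.541 -0.124  0.012]
side module 0.63 [255. 222.] [ 0.41  -0.095  0.012]
side module 0.49 [270. 240.] [ 0.427 -0.163  0.012]
side nest 0.89 [309. 204.] [ 0.553 -0.066  0.   ]
side rail 0.79 [330. 198.] [ 0.609 -0.075  0.012]
side contact_face 0.96 [314. 180.] [0.594 0.006 0.012]
side guide_nose 0.77 [307. 182.] [0.574 0.006 0.012]
side keeper_pivot 0.73 [302. 193.] [ 0.547 -0.033  0.012]
side keeper_post 0.54 [285. 184.] [ 0.51  -0.012  0.035]
side pocket_home 0.68 [313. 184.] [ 0.584 -0.008  0.012]
```

```bash
python3 - <<'E'
import cv2
a=cv2.resize(cv2.imread("pics/top0.png")[130:310,200:420],(800,600),interpolation=2)
cv2.imwrite("pics/top0c.png",a)
E
```

```text
(no output)
```

View pics/top0c.png

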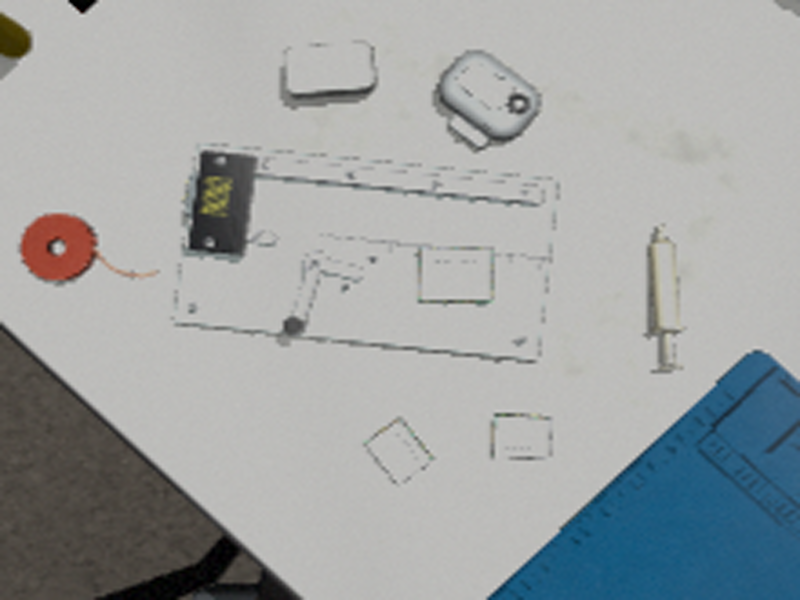

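View pics/side0.png

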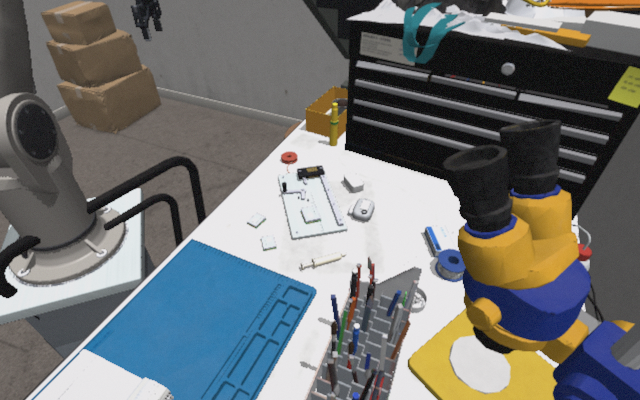

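The top crop shows the nest at crop (370,255), with the contact block at its left end and the rail on top. Module-like things, in top pixels:
- (326,212) on the plate. It is the largest and is my choice.
- (309,266) and (345,260), both smaller and lying off the plate on the desk.

The keeper post is at (280,227).

Next I work out the move for a close wrist view.

```bash
cat >> h.py <<'E'
def Rt():
    from scipy.spatial.transform import Rotation as Ro
    s=bot.get_obs(); w,x,y,z=s["tool_rot"]; return np.array(s["eef_pos"]),Ro.from_quat([x,y,z,w]).as_matrix()
def to_tool(target,ydir=None):
    "shift in tool axes (mm) to world TCP target; yaw (deg) to bring tool y to world direction ydir (deg)"
    p,R=Rt(); sh=R.T@(np.array(target)-p)*1000
    yaw=None
    if ydir is not None:
        cur=np.degrees(np.arctan2(R[1,1],R[0,1])); yaw=-((ydir-cur+180)%360-180)
    return np.round(sh,1),yaw
E
python3 - <<'E'
from h import *
p,R=Rt(); M=bot.camera_model("wrist"); c=-np.array(M["R"]).T@M["t"]
print("cam in tool",R.T@(c-p),"optical axis tool",R.T@np.array(M["R"])[2],np.array(M["intrinsics"]).round(1).tolist())
print(to_tool([.50,-.06,.42],84.5))
E
```

```text
cam in tool [ 0.0664955  -0.00110041  0.0303509 ] optical axis tool [-2.64692913e-01  4.75365062e-05  9.64332754e-01] [[285.5, 0.0, 318.8], [0.0, 285.5, 198.1], [0.0, 0.0, 1.0]]
(array([-483.5, -534.2,  -15.3]), np.float64(-17.57939148946201))
```

```bash
python3 -m pendant '[[0,-0.020,-0.022,0,0],[0,-0.020,-0.022,0,0],[0,-0.020,-0.022,0,0],[0,-0.020,-0.022,0,0],[0,-0.020,-0.022,0,0],[0,-0.020,-0.022,0,0],[0,-0.020,-0.022,0,0],[0,-0.020,-0.022,0,0],[0,-0.020,-0.022,0,0],[0,-0.020,-0.022,0,0],[0,-0.020,-0.022,0,0],[0,-0.020,-0.022,0,0]]' 40
python3 -m pendant '[[0,-0.020,-0.022,0,0],[0,-0.020,-0.022,0,0],[0,-0.020,-0.022,0,0],[0,-0.020,-0.022,0,0],[0,-0.020,-0.022,0,0],[0,-0.020,-0.022,0,0],[0,-0.020,-0.022,0,0],[0,-0.020,-0.022,0,0],[0,-0.020,-0.022,0,0],[0,-0.020,-0.022,0,0],[0,-0.020,-0.022,0,0],[0,-0.020,-0.022,0,0]]'
python3 -m pendant '[[0,0,0,0.035,-6],[0,0,0,0.035,-6],[0,0,0,0.035,-5.6],[0,0,0,0,0],[0,0,0,0,0]]'
python3 - <<'E'
from h import *
M=bot.camera_model("wrist"); print(Rt())
im,d=bot.read_camera("wrist"); cv2.imwrite("pics/w0.png",im)
for n,z in(("module",.012),("nest",0),("rail",.012),("contact_face",.012),("guide_nose",.012),("keeper_pivot",.012),("keeper_post",.0355),("pocket_home",.012)):
    for r in bot.pinpoint(n,"wrist")[:3]: print(n,round(r["score"],2),np.round(r["at"]),np.round(ray("wrist",r["at"],z,M)*1000,1))
E
```

```text
t: 1.9
eef_pos: [0.3822, 0.2826, 0.405]
tool_rot: [0.0, 0.2, 0.98, 0.0]
contact_force: [-0.0, -0.2, 0.3]
gripper_width: 0.0
grasp_force: 0.0
t: 2.9
eef_pos: [0.4994, -0.0544, 0.405]
tool_rot: [0.0, 0.2, 0.98, 0.0]
contact_force: [0.0, -0.3, 0.7]
gripper_width: -0.002
grasp_force: 0.0
t: 3.32
eef_pos: [0.4987, -0.0531, 0.299]
tool_rot: [-0.002, 0.049, 0.999, -0.0]
contact_force: [0.9, -0.5, 0.6]
gripper_width: 0.001
grasp_force: 0.0
(array([ 0.49869713, -0.05307222,  0.29900939]), array([[-9.95094364e-01,  9.88594715e-02, -3.74326461e-03],
       [ 9.88617341e-02,  9.95101089e-01, -4.23845446e-04],
       [ 3.68302556e-03, -7.91831845e-04, -9.99992904e-01]]))
module 0.96 [194. 122.] [ 422.3 -155.6   12. ]
module 0.93 [284. 102.] [413.7 -75.9  12. ]
module 0.71 [256. 241.] [ 537.6 -119.5   12. ]
nest 0.75 [320. 248.] [556.7 -58.5   0. ]
contact_face 0.76 [400. 280.] [594.4  18.4  12. ]
contact_face 0.44 [351. 244.] [550.4 -27.9  12. ]
guide_nose 0.59 [385. 259.] [570.1   4.2  12. ]
keeper_pivot 0.72 [349. 241.] [547.2 -29.7  12. ]
keeper_post 0.68 [365. 206.] [505.7 -15.7  35.5]
pocket_home 0.73 [376. 280.] [592.   -5.3  12. ]
```

View pics/w0.png

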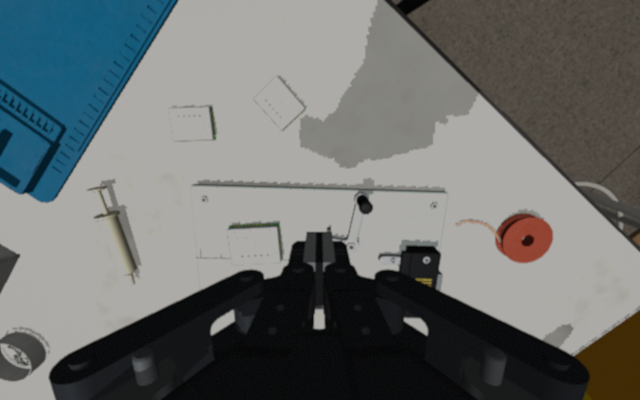

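The wrist view is inverted (down = away from the robot). The module is at (256,243) on the plate and clearly bigger than the two on the desk at (191,122) and (279,102). The keeper post is at (365,204). The fingers hide the rail, so I move 80 mm forward to see the whole nest.

```bash
python3 -m pendant '[[0,-0.03,0,0,0],[0,-0.03,0,0,0],[0,-0.03,0,0,0],[0,0,0,0,0],[0,0,0,0,0]]'
python3 - <<'E'
from h import *
M=bot.camera_model("wrist"); np.savez("M1.npz",**M)
im,d=bot.read_camera("wrist"); cv2.imwrite("pics/w1.png",im)
for n,z in(("module",.012),("nest",0),("rail",.012),("contact_face",.012),("guide_nose",.012),("keeper_pivot",.012),("keeper_post",.0355),("pocket_home",.012)):
    for r in bot.pinpoint(n,"wrist")[:3]: print(n,round(r["score"],2),np.round(r["at"]),np.round(ray("wrist",r["at"],z,M)*1000,1))
for r in bot.trace("module","wrist"):
    m=r["mask"].astype(np.uint8); c=max(cv2.findContours(m,0,1)[0],key=cv2.contourArea)
    P=np.array([ray("wrist",q,.022,M)[:2] for q in c[:,0]])*1000
    print("module",r["score"],r["at"],cv2.minAreaRect(P.astype(np.float32)))
cv2.imwrite("pics/w1c.png",cv2.resize(im[20:245,170:470],(800,600),interpolation=2))
E
```

```text
t: 4.18
eef_pos: [0.5898, -0.0615, 0.2997]
tool_rot: [0.0, 0.048, 0.999, -0.0]
contact_force: [-0.6, 0.6, -0.2]
gripper_width: 0.0
grasp_force: 0.0
module 0.74 [300. 209.] [602.2 -82.3  12. ]
module 0.73 [183.   8.] [ 428.  -154.8   12. ]
module 0.72 [250. 146.] [ 539.9 -119.7   12. ]
nest 0.72 [104. 139.] [ 520.8 -255.7    0. ]
nest 0.66 [351. 145.] [549.  -28.5   0. ]
nest 0.6 [321. 156.] [556.7 -57.7   0. ]
rail 0.64 [300. 213.] [606.6 -82.2  12. ]
contact_face 0.67 [404. 192.] [595.4  16.7  12. ]
guide_nose 0.79 [389. 166.] [570.1   2.9  12. ]
keeper_pivot 0.69 [351. 147.] [549.1 -29.9  12. ]
keeper_post 0.83 [369.  89.] [504.6 -15.8  35.5]
pocket_home 0.75 [386. 189.] [5.914e+02 1.000e-01 1.200e+01]
module 0.87 [179.2, 13.0] ((435.34521484375, -154.5786590576172), (36.970760345458984, 18.13243865966797), 84.41766357421875)
module 0.66 [249.3, 146.9] ((538.6035766601562, -119.08900451660156), (49.40751647949219, 37.71820831298828), 87.7975845336914)
module 0.58 [281.4, 4.1] ((438.7171325683594, -78.14913177490234), (19.64415740966797, 9.974310874938965), 84.41751861572266)
```

View pics/w1c.png

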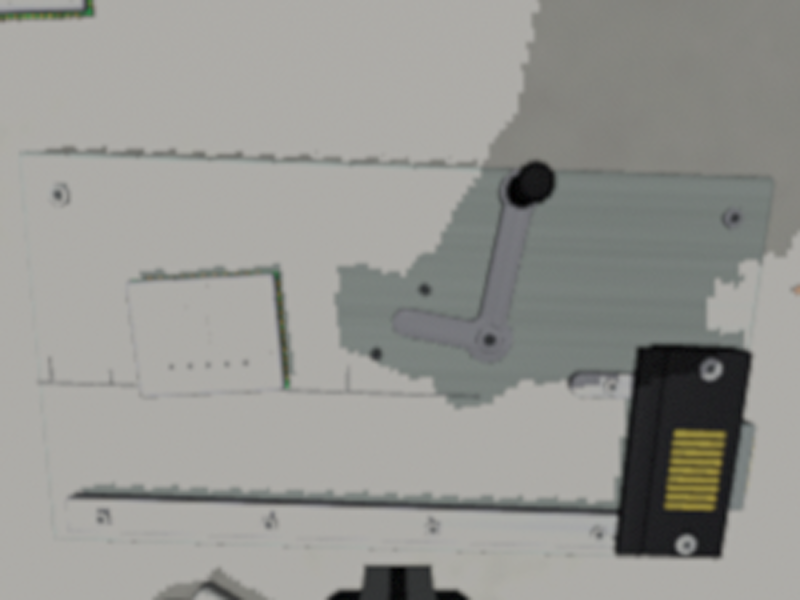

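The crop shows the module (about 49 x 38 mm, so the largest) at crop (210,330). The keeper pivot is at (489,340), its post base at (518,190), and the contact block at (690,450). I now fit the nest pose from plate corners and features.

```bash
cat >> h.py <<'E'
def N2W(x,y):
    N=np.load("N.npy"); c,s=np.cos(N[2]),np.sin(N[2]); return np.array([N[0]+c*x-s*y,N[1]+s*x+c*y])
def W2N(p):
    N=np.load("N.npy"); c,s=np.cos(N[2]),np.sin(N[2]); d=np.array(p[:2])*1000-N[:2]; return np.array([c*d[0]+s*d[1],-s*d[0]+c*d[1]])
def go(x,y,tipz,ydir=0,closed=.173):
    "tool shift/yaw to put shut fingertips at nest x,y, height tipz mm; ydir: tool y direction in nest deg"
    N=np.load("N.npy"); w=N2W(x,y); return to_tool([w[0]/1000,w[1]/1000,closed+tipz/1000],ydir+np.degrees(N[2]))
E
python3 - <<'E'
from h import *
from scipy.optimize import least_squares
M=dict(np.load("M1.npz"))
pts=[((22,153),12,-65,-125),((772,178),12,-65,115),((57,539),12,65,-125),((489,340),19.5,-12,26),((608,385),19,2,58),((685,545),30,None,None)]
W=[];Nn=[]
for (u,v),z,x,y in pts:
    if x is None: continue
    W.append(ray("wrist",(170+u*.375,20+v*.375),z/1000,M)[:2]*1000);Nn.append((x,y))
# rail top front edge
for n,z,q in(("contact_face",12,(404,192)),("pocket_home",12,(386,189)),):
    W.append(ray("wrist",q,z/1000,M)[:2]*1000);Nn.append((27,80) if n[0]=="c" else (27,56))
W=np.array(W);Nn=np.array(Nn,float)
def f(p):
    c,s=np.cos(p[2]),np.sin(p[2]); return (Nn@np.array([[c,s],[-s,c]])+p[:2]-W).ravel()
r=least_squares(f,[555,-60,-.1],loss="soft_l1",f_scale=2); np.save("N.npy",r.x); print(r.x,np.degrees(r.x[2])); print(r.fun.reshape(-1,2).round(1))
B=[W2N(ray("wrist",(170+u*.375,20+v*.375),z/1000,M)) for u,v,z in((128,283,22),(277,270,22),(287,388,22),(141,397,22),(518,190,19.5),(540,182,45.5),(393,318,19.5),(345,495,21))]
print(np.round(B,1)); a=np.array(B[:4]); print("module centre",a.mean(0),"ang",np.degrees(np.arctan2(*( -(a[1]-a[0])*[1,-1]))),[np.linalg.norm(a[i]-a[i-1]).round(1) for i in range(4)])
E
```

```text
[ 5.57905176e+02 -5.49281845e+01 -1.28643882e-01] -7.370751519141133
[[-0.5 -0.5]
 [ 0.   2.9]
 [ 0.8 -0.5]
 [ 0.   1.1]
 [-0.5 -7.2]
 [-0.6  4.7]
 [ 0.8 -2.6]]
[[-26.3 -90.2]
 [-31.7 -43.2]
 [  5.4 -40.4]
 [  9.9 -88.2]
 [-57.8  30.9]
 [-57.7  33. ]
 [-17.9  -6.4]
 [ 41.7 -21. ]]
module centre [-10.65551528 -65.51139826] ang 6.588329275433226 [np.float64(36.2), np.float64(47.3), np.float64(37.3), np.float64(48.0)]
```

```bash
python3 - <<'E'
from h import *
from scipy.optimize import least_squares
M=dict(np.load("M1.npz"))
pts=[((22,153),12,-65,-125),((772,178),12,-65,115),((57,539),12,65,-125),((489,340),19.5,-12,26)]
W=np.array([ray("wrist",(170+u*.375,20+v*.375),z/1000,M)[:2]*1000 for (u,v),z,_,_ in pts]);Nn=np.array([p[2:] for p in pts],float)
def f(p):
    c,s=np.cos(p[2]),np.sin(p[2]); return (p[3]*Nn@np.array([[c,s],[-s,c]])+p[:2]-W).ravel()
r=least_squares(f,[555,-60,-.1,1]); np.save("N.npy",r.x[:3]); print(r.x,np.degrees(r.x[2]),r.fun.reshape(-1,2).round(1))
B=np.array([W2N(ray("wrist",(170+u*.375,20+v*.375),z/1000,M)) for u,v,z in((128,283,22),(277,270,22),(287,388,22),(141,397,22))]); print(B.mean(0))
print(go(-60,-66,60,90),go(-60,-66,15.5,90))
E
```

```text
[ 5.57531352e+02 -5.59780351e+01 -1.28198139e-01  9.87614020e-01] -7.345212331288035 [[ 0.2 -0.2]
 [ 0.2  0.3]
 [-0.1  0.2]
 [-0.3 -0.3]]
[-10.44817961 -64.41761433]
(array([ 93.5, -61.5,  66.8]), np.float64(1.8663859884633212)) (array([ 93.5, -61.6, 111.3]), np.float64(1.8663859884633212))
```

```bash
python3 -m pendant '[[0,0.031,-0.02,0,0],[0,0.031,-0.021,0.02,0],[0,0.0315,-0.0205,0.02,0],[0,0,0,0.027,1.9],[0,0,0,0,0]]'
python3 -m pendant '[[0,0,0,0.022,0],[0,0,0,0.022,0],[0,0,0,0,0],[0,0,0,0,0]]'
python3 - <<'E'
from h import *
p,R=Rt(); print(W2N(p),p, go(-3,-66,15.5,90))
E
```

```text
t: 5.1
eef_pos: [0.4876, -0.1138, 0.2304]
tool_rot: [-0.004, 0.066, 0.998, 0.0]
contact_force: [-0.8, 1.0, 0.3]
gripper_width: 0.005
grasp_force: 0.0
t: 5.43
eef_pos: [0.4918, -0.1126, 0.1898]
tool_rot: [-0.0, 0.064, 0.998, 0.0]
contact_force: [-0.1, 0.2, 0.4]
gripper_width: 0.004
grasp_force: 0.0
[-57.90785995 -64.60226228] [ 0.49183947 -0.1126468   0.1897841 ] (array([-54.9,  -1.4,   1.2]), np.float64(0.04544398787402315))
```

```bash
python3 -m pendant '[[0,-0.007,0,0.001,0],[0,-0.007,0,0,0],[0,-0.005,0,0,0],[0,-0.005,0,0,0],[0,-0.005,0,0,0],[0,-0.004,0,0,0],[0,-0.004,0,0,0],[0,-0.004,0,0,0],[0,-0.004,0,0,0],[0,-0.003,0,0,0],[0,0,0,0,0],[0,0,0,0,0]]'
python3 - <<'E'
from h import *
p,R=Rt(); print(W2N(p),p, go(-3,-66,15.5,90))
M=bot.camera_model("wrist"); im,d=bot.read_camera("wrist"); cv2.imwrite("pics/w2.png",im)
E
```

```text
t: 6.43
eef_pos: [0.539, -0.1193, 0.1885]
tool_rot: [0.0, 0.064, 0.998, -0.0]
contact_force: [-0.4, 0.3, -0.4]
gripper_width: -0.001
grasp_force: 0.0
[-10.30525285 -65.14418515] [ 0.53898216 -0.11927014  0.1884526 ] (array([-7.3, -0.9, -0. ]), np.float64(-0.03361744996766447))
```

View pics/w2.png

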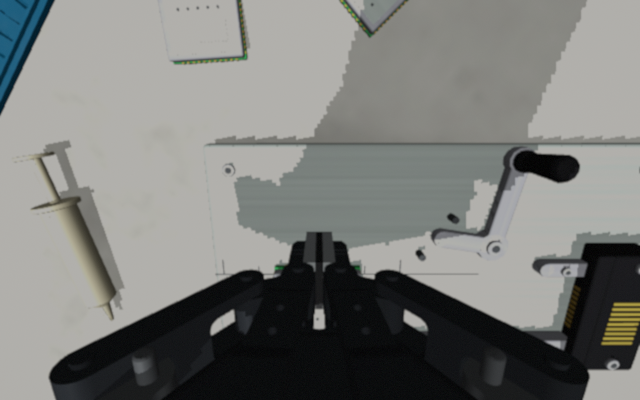

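The module sits squarely in front of the fingers (edges at columns 276 and 361, row 268). I keep pushing until it meets the rail.

```bash
python3 -m pendant '[[0,-0.003,0,0,0],[0,-0.002,0,0,0],[0,-0.002,0,0,0],[0,0,0,0,0],[0,0,0,0,0]]'
python3 -m pendant '[[0,-0.001,0,0,0],[0,-0.001,0,0,0],[0,0,0,0,0],[0,0,0,0,0]]'
python3 -m pendant '[[0,-0.001,0,0,0],[0,-0.001,0,0,0],[0,0,0,0,0],[0,0,0,0,0]]'
python3 -c "
from h import *
print(W2N(Rt()[0]))"
```

```text
t: 6.9
eef_pos: [0.5458, -0.1202, 0.1885]
tool_rot: [0.0, 0.064, 0.998, -0.0]
contact_force: [0.2, -0.2, -0.1]
gripper_width: 0.0
grasp_force: 0.1
t: 7.23
eef_pos: [0.5465, -0.1203, 0.1882]
tool_rot: [-0.002, 0.064, 0.998, 0.0]
contact_force: [-4.7, 0.6, 3.8]
gripper_width: -0.001
grasp_force: 2.6
t: 7.57
eef_pos: [0.5471, -0.1205, 0.1879]
tool_rot: [-0.004, 0.065, 0.998, 0.001]
contact_force: [-10.4, 2.4, 7.4]
gripper_width: 0.0
grasp_force: 4.9
[ -2.06979159 -65.31598725]
```

Contact at 10 N with the finger at nest x = -2, which matches a module flat on the rail (face at 46). I back off, rise, turn 90° and go behind the trailing edge.

```bash
python3 -m pendant '[[0,0.006,0,0,0],[0,0.01,0,0,0],[0,0,0,-0.02,0],[0,0,0,-0.025,7],[0,0,0,0,7],[0,0,0,0,7],[0,0,0,0,7],[0,0,0,0,7],[0,0,0,0,7],[0,0,0,0,7],[0,0,0,0,7],[0,0,0,0,7]]'
python3 -m pendant '[[0,0,0,0,7],[0,0,0,0,7],[0,0,0,0,6],[0,0,0,0,0],[0,0,0,0,0]]'
python3 -c "
from h import *
print(bot.get_obs()['q'],go(27,-116,60,0),go(27,-116,16,0))"
```

```text
t: 8.57
eef_pos: [0.5336, -0.1185, 0.2336]
tool_rot: [0.001, 0.579, 0.816, 0.0]
contact_force: [0.3, -0.4, 0.2]
gripper_width: 0.002
grasp_force: 0.0
t: 8.98
eef_pos: [0.5337, -0.1184, 0.2334]
tool_rot: [0.0, 0.708, 0.706, -0.0]
contact_force: [-0.3, -0.0, -0.1]
gripper_width: 0.003
grasp_force: 0.0
[-0.42867076  0.60785679  0.70722592  2.03240073 -0.60026433  0.71568763
  0.65664962] (array([-56. ,  36. ,   0.5]), np.float64(7.1634298173207185)) (array([-55.9,  36. ,  44.5]), np.float64(7.1634298173207185))
```

```bash
python3 -m pendant '[[0,0,0,0,7.1],[0,-0.02,0.015,0,0],[0,-0.02,0.015,0,0],[0,-0.01,0.014,0,0],[0,0,0,0,0],[0,0,0,0,0]]'
python3 - <<'E'
from h import *
print(W2N(Rt()[0]),go(27,-116,60,0),go(27,-116,16,0))
M=bot.camera_model("wrist"); im,d=bot.read_camera("wrist"); cv2.imwrite("pics/w3.png",im)
E
```

```text
t: 9.48
eef_pos: [0.5709, -0.1747, 0.2335]
tool_rot: [0.0, 0.751, 0.66, 0.0]
contact_force: [0.6, 0.6, 0.6]
gripper_width: 0.001
grasp_force: 0.0
[  28.45554909 -116.02482994] (array([ 0. , -1.5,  0.5]), np.float64(-0.0708772986278916)) (array([ 0. , -1.5, 44.5]), np.float64(-0.0708772986278916))
```

View pics/w3.png

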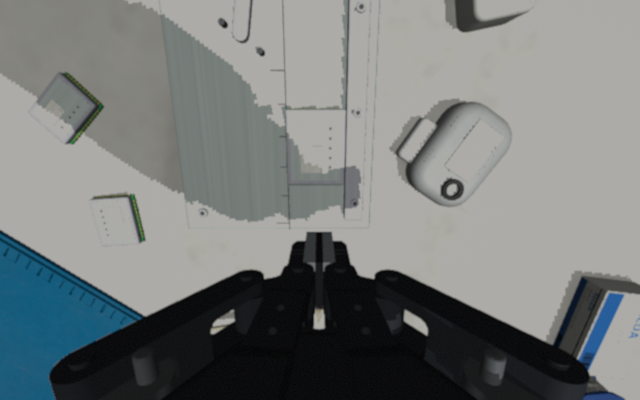

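The module lies flat along the rail (columns 287–344, rows 110–184) and the shut fingertips are centred behind it at column 319. I descend and push along +y.

```bash
python3 -m pendant '[[0,0,-0.001,0.022,0],[0,0,0,0.0225,0],[0,0,0,0,0],[0,0,0,0,0],[0,0.006,0,0,0],[0,0.006,0,0,0],[0,0.005,0,0,0],[0,0.005,0,0,0],[0,0.005,0,0,0],[0,0.005,0,0,0],[0,0,0,0,0],[0,0,0,0,0]]'
python3 - <<'E'
from h import *
print(W2N(Rt()[0]),go(27,21,16,0))
E
```

```text
t: 10.53
eef_pos: [0.5743, -0.1413, 0.1889]
tool_rot: [-0.0, 0.751, 0.66, 0.0]
contact_force: [-0.0, -0.7, -0.3]
gripper_width: -0.0
grasp_force: 0.0
[ 27.4945456  -82.44022527] (array([103.4,  -0.6,  -0. ]), np.float64(-0.07089616794331732))
```

```bash
python3 -m pendant '[[0,0.006,0.0002,0,0],[0,0.006,0.0002,0,0],[0,0.006,0.0002,0,0],[0,0.006,0.0002,0,0],[0,0.006,0.0002,0,0],[0,0.006,0.0002,0,0],[0,0.006,0.0002,0,0],[0,0.006,0.0002,0,0],[0,0.006,0.0002,0,0],[0,0.006,0.0002,0,0],[0,0,0,0,0],[0,0,0,0,0]]'
python3 - <<'E'
from h import *
print(W2N(Rt()[0]),go(27,21,16,0))
im,d=bot.read_camera("wrist"); cv2.imwrite("pics/w4.png",im)
E
```

```text
t: 11.53
eef_pos: [0.5842, -0.0822, 0.1891]
tool_rot: [0.0, 0.751, 0.66, 0.0]
contact_force: [0.3, -0.8, -0.1]
gripper_width: 0.002
grasp_force: 0.0
[ 29.78262464 -22.60814147] (array([43.6, -2.8,  0.1]), np.float64(-0.0829782872111764))
```

View pics/w4.png

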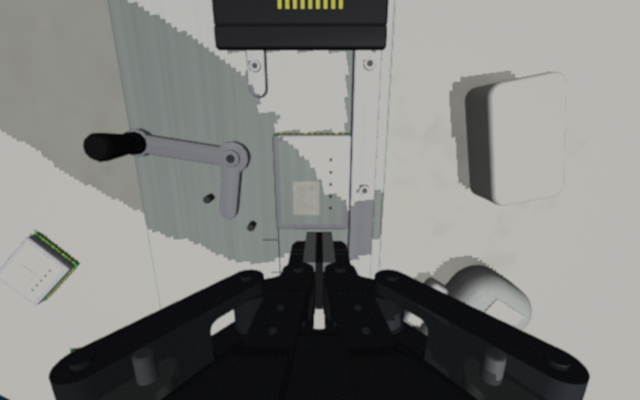

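The module (columns 275–351) is flat on the rail and lined up with the pocket mouth (guide at column 265). I push on.

```bash
python3 -m pendant '[[0,0.005,-0.0005,0,0],[0,0.005,-0.0005,0,0],[0,0.005,0,0,0],[0,0.005,0,0,0],[0,0.005,0,0,0],[0,0.004,0,0,0],[0,0.003,0,0,0],[0,0.003,0,0,0],[0,0.003,0,0,0],[0,0.002,0,0,0],[0,0,0,0,0],[0,0,0,0,0]]'
python3 -m pendant '[[0,0.0015,0,0,0],[0,0.0015,0,0,0],[0,0,0,0,0],[0,0,0,0,0]]'
python3 -c "
from h import *
print(W2N(Rt()[0]))"
```

```text
t: 12.58
eef_pos: [0.5881, -0.0428, 0.1889]
tool_rot: [-0.0, 0.752, 0.66, 0.0]
contact_force: [0.3, 0.0, -0.1]
gripper_width: 0.003
grasp_force: 0.0
t: 12.92
eef_pos: [0.5885, -0.04, 0.189]
tool_rot: [-0.0, 0.752, 0.66, 0.0]
contact_force: [-0.6, -0.4, 0.7]
gripper_width: -0.003
grasp_force: 0.0
[28.6665709  19.82979621]
```

```bash
python3 -m pendant '[[0,0.001,0,0,0],[0,0.001,0,0,0],[0,0,0,0,0],[0,0,0,0,0]]'
python3 -m pendant '[[0,0.001,0,0,0],[0,0.001,0,0,0],[0,0,0,0,0],[0,0,0,0,0]]'
python3 -c "
from h import *
print(W2N(Rt()[0]))"
```

```text
t: 13.25
eef_pos: [0.5887, -0.0382, 0.189]
tool_rot: [0.0, 0.752, 0.659, -0.0]
contact_force: [0.1, -1.5, 0.2]
gripper_width: -0.001
grasp_force: 0.4
t: 13.58
eef_pos: [0.5887, -0.0377, 0.1891]
tool_rot: [0.001, 0.752, 0.659, -0.001]
contact_force: [-1.0, -6.1, -0.0]
gripper_width: -0.005
grasp_force: 2.7
[28.59633858 22.13362324]
```

```bash
python3 -m pendant '[[0,0.001,0,0,0],[0,0.001,0,0,0],[0,0,0,0,0],[0,0,0,0,0]]'
python3 - <<'E'
from h import *
print(W2N(Rt()[0]))
im,d=bot.read_camera("wrist"); cv2.imwrite("pics/w5.png",cv2.resize(im[0:260,100:480],(800,547),interpolation=2))
E
```

```text
t: 13.92
eef_pos: [0.5887, -0.0372, 0.1892]
tool_rot: [0.002, 0.753, 0.658, -0.001]
contact_force: [-1.8, -9.4, -0.2]
gripper_width: 0.001
grasp_force: 4.6
[28.5257796  22.60688315]
```

View pics/w5.png

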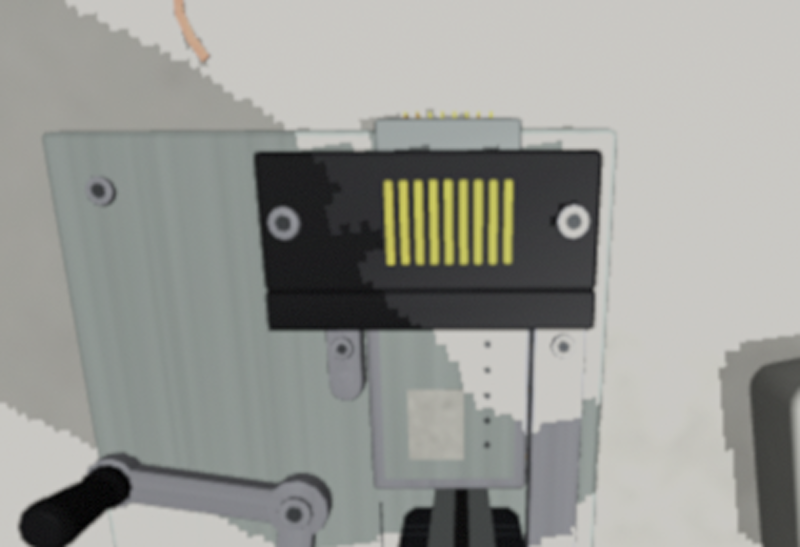

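The module is in the pocket under the lip, against both rail and contacts (trailing edge at crop row 487), with a 9 N reaction. Next is the keeper. The post base is at crop (115,475).

```bash
python3 -m pendant '[[0,-0.005,0,0,0],[0,-0.01,0,0,0],[0,0,0,-0.025,0],[0,0,0,-0.025,0],[0,0,0,0,0],[0,0.016,-0.028,0,0],[0,0.016,-0.028,0,0],[0,0.016,-0.028,0,0],[0,0,0,0,0],[0,0,0,0,0]]'
python3 - <<'E'
from h import *
print(W2N(Rt()[0]),go(-56,58,28,0))
E
```

```text
t: 14.8
eef_pos: [0.5092, 0.0109, 0.2387]
tool_rot: [-0.001, 0.751, 0.66, 0.0]
contact_force: [1.2, -0.3, 0.1]
gripper_width: -0.003
grasp_force: 0.0
[-56.51253687  60.17275831] (array([-2.2,  0.6, 37.7]), np.float64(0.01918512950558693))
```

```bash
python3 -m pendant '[[0,0,0,0.019,0],[0,0,0,0.019,0],[0,0,0,0,0],[0,-0.006,0,0,0],[0,-0.006,0.001,0,0],[0,-0.006,0.001,0,0],[0,-0.006,0.001,0,0],[0,-0.006,0.001,0,0],[0,-0.006,0.001,0,0],[0,-0.006,0.001,0,0],[0,-0.006,0.001,0,0],[0,0,0,0,0]]'
python3 - <<'E'
from h import *
print(W2N(Rt()[0]))
im,d=bot.read_camera("top")
for r in bot.pinpoint("keeper_post","top")[:2]: print(r["score"],W2N(ray("top",r["at"],.0355)))
E
```

```text
t: 15.8
eef_pos: [0.5115, -0.0402, 0.2014]
tool_rot: [0.001, 0.752, 0.659, 0.0]
contact_force: [-0.2, 0.9, -0.2]
gripper_width: -0.001
grasp_force: 0.1
[-47.67465301   9.7464084 ]
0.38 [25.97145611 89.325108  ]
```

```bash
python3 -m pendant '[[0,0.006,0,0,0],[0,0,0,-0.015,0],[0,0,0,-0.015,0],[0,0,0,0,0],[0,0,-0.03,0,0],[0,-0.03,0,0,0],[0,0,0,0,0],[0,0,0,0.015,0],[0,0,0,0.015,0],[0,0,0,0,0]]'
python3 - <<'E'
from h import *
print(W2N(Rt()[0]))
im,d=bot.read_camera("wrist"); cv2.imwrite("pics/w6.png",im)
for r in bot.pinpoint("keeper_post","wrist")[:2]: print(r["score"],r["at"],W2N(ray("wrist",r["at"],.0355)))
E
```

```text
t: 16.73
eef_pos: [0.4771, -0.0582, 0.199]
tool_rot: [-0.001, 0.752, 0.66, -0.001]
contact_force: [-0.2, 0.3, -0.3]
gripper_width: 0.0
grasp_force: 0.0
[-79.4587139  -12.47296519]
0.7 [389.8, 247.0] [-42.56659394 -10.27655325]
```

View pics/w6.png

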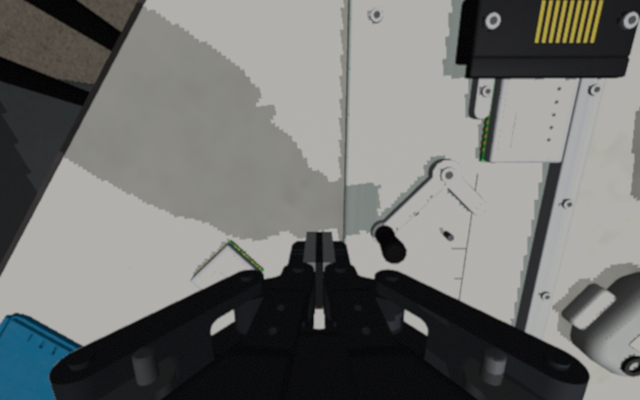

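The keeper is at about 48° with its post at (390,243), finger to its left at (320,245), and the module still home. I push +x to the stop.

```bash
python3 -m pendant '[[0,-0.004,0.005,0,0],[0,0,0.005,0,0],[0,0,0.005,0,0],[0,0,0.005,0,0],[0,0,0.005,0,0],[0,0,0.005,0,0],[0,0,0.005,0,0],[0,0,0.004,0,0],[0,0,0.004,0,0],[0,0,0,0,0],[0,0,0,0,0]]'
python3 -m pendant '[[0,0,0.002,0,0],[0,0,0.001,0,0],[0,0,0,0,0],[0,0,0,0,0]]'
python3 -c "
from h import *
print(W2N(Rt()[0]))"
```

```text
t: 17.75
eef_pos: [0.5173, -0.0775, 0.2016]
tool_rot: [0.004, 0.755, 0.656, -0.005]
contact_force: [-10.2, -26.2, 3.9]
gripper_width: 0.001
grasp_force: 13.8
t: 18.08
eef_pos: [0.5204, -0.0784, 0.2017]
tool_rot: [0.005, 0.755, 0.655, -0.005]
contact_force: [-9.4, -28.3, 1.8]
gripper_width: -0.002
grasp_force: 14.4
[-33.93864616 -26.94631036]
```

The finger slipped to the -y side of the post. I release it and look.

```bash
python3 -m pendant '[[0,-0.006,-0.006,0,0],[0,-0.006,-0.006,0,0],[0,0,-0.01,0,0],[0,0,-0.01,0,0],[0,0,-0.01,0,0],[0,0,0,0,0],[0,0,0,0,0]]'
python3 - <<'E'
from h import *
print(W2N(Rt()[0]))
im,d=bot.read_camera("wrist"); cv2.imwrite("pics/w7.png",im)
for r in bot.pinpoint("keeper_post","wrist")[:2]: print(r["score"],r["at"],W2N(ray("wrist",r["at"],.0355)))
for r in bot.pinpoint("keeper_pivot","wrist")[:2]: print(r["score"],r["at"],W2N(ray("wrist",r["at"],.012)))
E
```

```text
t: 18.67
eef_pos: [0.4796, -0.0743, 0.2011]
tool_rot: [-0.0, 0.751, 0.66, 0.0]
contact_force: [0.1, 0.5, 0.7]
gripper_width: 0.002
grasp_force: 0.0
[-74.9208234  -28.14782372]
0.87 [426.8, 234.2] [-18.79655205 -18.92122689]
0.71 [434.4, 143.1] [-10.14091519  24.77152982]
```

View pics/w7.png

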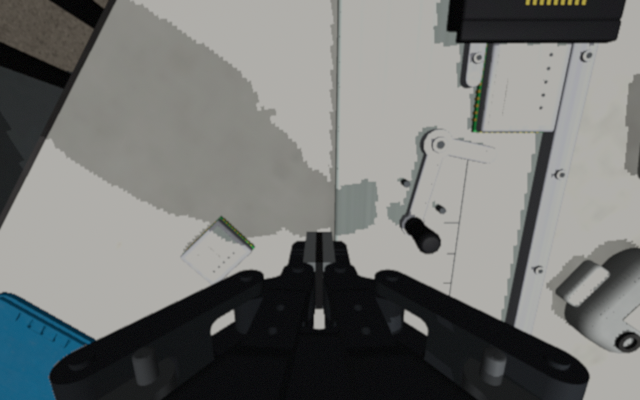

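The keeper is now near 80° (post at (425,235), nose towards the rail), with the module still home. Contact was on the finger's corner, so I re-centre the finger on the post and push the last 10°.

```bash
python3 -m pendant '[[0,0.009,0,0,0],[0,0,0.008,0,0],[0,0,0.008,0,0],[0,0,0.006,0,0],[0,0,0.004,0,0],[0,0,0.004,0,0],[0,0,0.003,0,0],[0,0,0,0,0],[0,0,0,0,0]]'
python3 -m pendant '[[0,0,0.002,0,0],[0,0,0.002,0,0],[0,0,0.002,0,0],[0,0,0,0,0],[0,0,0,0,0]]'
python3 -m pendant '[[0,0,0.002,0,0],[0,0,0.002,0,0],[0,0,0,0,0],[0,0,0,0,0]]'
python3 -c "
from h import *
print(W2N(Rt()[0]))"
```

```text
t: 19.57
eef_pos: [0.5138, -0.0708, 0.2009]
tool_rot: [-0.0, 0.752, 0.659, -0.0]
contact_force: [-0.3, -0.3, 0.3]
gripper_width: 0.002
grasp_force: 0.0
t: 19.98
eef_pos: [0.52, -0.0714, 0.201]
tool_rot: [0.0, 0.752, 0.659, 0.0]
contact_force: [0.1, 0.2, -0.5]
gripper_width: 0.002
grasp_force: 0.1
t: 20.32
eef_pos: [0.5236, -0.072, 0.2009]
tool_rot: [-0.0, 0.752, 0.659, -0.0]
contact_force: [-2.0, -0.4, 0.7]
gripper_width: -0.002
grasp_force: 0.9
[-31.58420021 -20.18743709]
```

```bash
python3 -m pendant '[[0,0,0.002,0,0],[0,0,0.002,0,0],[0,0,0,0,0],[0,0,0,0,0]]'
python3 -m pendant '[[0,0,0.002,0,0],[0,0,0.001,0,0],[0,0,0,0,0],[0,0,0,0,0]]'
python3 -c "
from h import *
print(W2N(Rt()[0]))"
```

```text
t: 20.65
eef_pos: [0.5253, -0.0725, 0.2004]
tool_rot: [-0.003, 0.752, 0.659, -0.002]
contact_force: [-11.4, 1.1, 8.3]
gripper_width: 0.004
grasp_force: 5.5
t: 20.98
eef_pos: [0.5265, -0.0729, 0.2001]
tool_rot: [-0.005, 0.752, 0.659, -0.003]
contact_force: [-16.2, 1.4, 14.4]
gripper_width: 0.0
grasp_force: 9.0
[-28.65592791 -20.76958878]
```

The stop is reached at 16 N. I withdraw, rise and verify.

```bash
python3 -m pendant '[[0,0,-0.006,0,0],[0,0,-0.012,0,0],[0,0,-0.01,-0.01,0],[0,0,0,-0.03,0],[0,0,0,-0.03,0],[0,-0.03,0.03,-0.02,0],[0,0,0,0,0],[0,0,0,0,0]]'
python3 - <<'E'
from h import *
print(W2N(Rt()[0]))
im,d=bot.read_camera("wrist"); cv2.imwrite("pics/w8.png",cv2.resize(im[0:260,200:560],(800,578),interpolation=2))
E
```

```text
t: 21.65
eef_pos: [0.5276, -0.1002, 0.2905]
tool_rot: [0.002, 0.752, 0.659, 0.002]
contact_force: [-0.2, 0.5, -0.5]
gripper_width: 0.001
grasp_force: 0.0
[-24.0340441  -47.70547361]
```

View pics/w8.png

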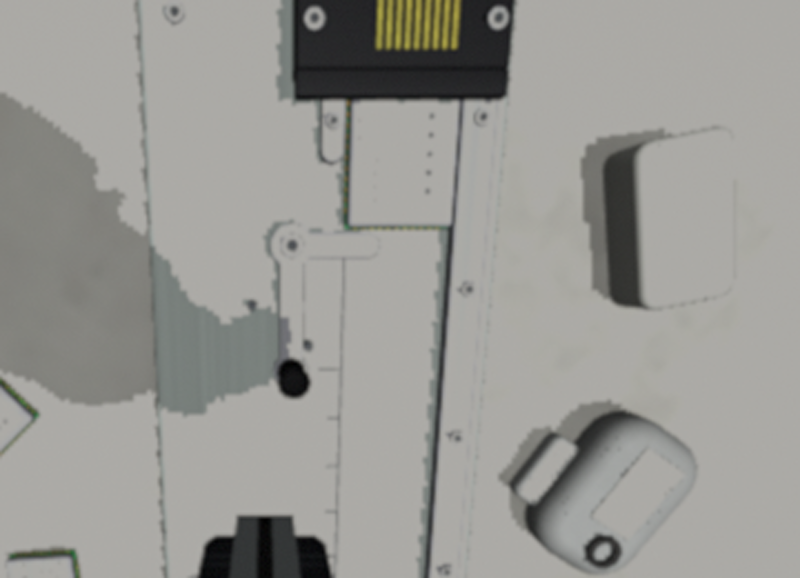

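The keeper is shut: its nose (crop (340,245)) lies just behind the module's trailing edge (row 228), and its handle is on the stop pin (307,345). The module is under the lip and flat on the rail.

```bash
python3 -c "
from station import bot
print(bot.hand_in())"
```

```text
the job is handed in; nothing more can be done
None
```

The job is handed in at about 22 s of the 64 s allowed: the last picture shows the module home under the contact-block lip, flat on the rail, and the keeper shut behind it. On the first keeper push the finger slipped off the post and pressed on it with about 28 N before a second push finished the turn.

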